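# Put the glass tile away in its case

### The arm

A 6-joint arm with a two-finger parallel gripper is mounted at the origin on a cart in front of the work surface, level with it; the furniture and walls round the work are solid. World frame = base frame: x ahead of the robot, y to its left, z up, the work surface at z = 0. Lengths are in m, angles in rad, forces in N, time in s.
With the tool pointing down it reaches from about 0.25 to 0.775 m from the base axis. Payload 4 kg.
Tool frame: the origin (TCP) lies where the fingers leave the gripper's body, on its centre line; the fingertips stand 97 mm ahead of it and the grasp point (between the pads) lies 78 mm ahead of it; z points along the fingers, x is the direction in which the jaws open and shut, and the axes are right-handed (so a half turn about z gives the same grasp; the last joint's range is limited). The gripper opens to 94 mm and grips with 3 to 60 N. Pads are 16 mm wide; open, the fingers measure 119 mm over their backs; the gripper's body (75 mm by 177 mm) begins 78 mm behind the grasp point.
Start: joints at [-1.44, 0.087, 1.371, -0, 1.684, -0.103], TCP at [0.127, -0.535, 0.303] pointing down, gripper open.
Joint ranges: [-3.1, 3.1], [-0.76, 2.03], [0.27, 2.55], [-1.08, 4.22], [0.17, 2.65], [-2.57, 2.57]. Speed limits (rad/s): [2.79, 2.79, 3.14, 3.14, 3.14, 3.14].

### API

Orientations are given as [roll, pitch, yaw] about the fixed x, y, z axes, in that order (R = Rz(yaw) Ry(pitch) Rx(roll)).
In Python, from bench import * gives the robot as it stands.
- The arm moves only by the tool jog_arm, never from a script. Its argument "moves" is a list of rows, each a list of 7 numbers: the turn, a rotation vector about the world's x, y, z in rad, then the shift along the world's x, y, z in mm, then the finger opening in mm, from 0 to 94. In form: [[rx, ry, rz, tx, ty, tz, fingers], ...]. A call has 1 to 12 rows; each row shifts and turns the commanded pose from where the row before left it; what a row does not reach is not made up. A row lasts 1/8 s, in which the tool goes at most 62.5 mm and 10.7 degrees, less where a joint would pass 70% of its speed; a pose out of reach is approached as far as the arm can. A call is refused whole if a number of a shift passes 62.5 or a number of a turn 0.188, either way. A call with a gripper value outside its range is refused whole. The fingers move at their own pace and stop on an object; the grip force is fixed at half the most. Time passes only in rows, so rows that do not move let the fingers close. It gives the time, the measured TCP pose, the force and the opening at its end, in the units of the state.
- get_obs(): the state, without advancing time (a new reading comes with each control period).
- snapshot(name): name is "scene" or "side" or "wrist"; returns the picture (400x640x3 uint8, red, green, blue); there is no depth.
- get_calibration(name): a dict with "camera_matrix" (3x3 intrinsics, pixels), "k1" (the pictures are not rectified: a ray, as slopes to the right and down, at radius r is drawn at 1 + k1 r^2 times it, then the intrinsics apply), "R" (3x3) and "t" (3): a world point X has camera coordinates R X + t. Camera axes: x right, y down, z forward; pixel columns grow to the right and rows downward; lengths in m; the calibration is good to about 2 mm. A picture is of the moment at which its call begins: read the wrist's pose just before it. get_calibration takes no time and is no camera call; for the wrist camera it gives the pose at the moment of the call.
- close_job(): hands the job in, once; it reports no verdict.
Trained networks look in the newest picture that a camera, given by its name, has taken for a name from the list of things; names that differ only in an ending like _2 or _b are one class to them, and where a whole thing is asked for, a point or a joint stands for the part that bears it (a point fixed in the world has none). Each returns a list of dicts, best first, with "conf" (0 to 1); they miss things now and then, are a little off and sometimes report something else, mostly with a low value. They report only what shows in the picture. A call takes as long as a camera call. They do not tell look-alikes from the thing itself.
- look_for(label, camera): "bbox" ([left, top, right, bottom] in pixels, round what is visible of it).
The state is a dict: "time": time; "joint_positions": joint angles; "qvel": joint speeds; "joint_torque": joint torques, N m; "tool_pos": TCP position; "ee_rot": TCP orientation; "wrist_force": force on the tool from outside, world axes, zero at the start; "wrist_torque": the same for the moment, N m; "width": finger opening in m.
Only numpy, scipy, OpenCV 4.12 (cv2) and the standard library are available. Lean on these libraries where they do the work, as an engineer would, in place of code of your own. Each camera call takes 0.05 s, during which the arm holds its last target.

### The job

Put the long rectangular glass tile away in the plywood case: tilt it so that its leading short end goes in under the fixed hood, let it down flat on the floor of the case and push it fully back until its short end meets the back wall. Then slide the case's cover fully shut, and leave the other things on the bench as they are.

Things in the scene. Friction and masses are not known exactly. Their poses are not given: they have to be found in the camera images.
- glass_tile: Rectangular fused glass tile (blue), 86 mm along its x, 51 mm along its y, 6 mm thick (its look has ripples up to 10 mm), 50 g. Origin at the centre of its underside, z up. It starts flat on the bench; either short end may lead. The only oblong tile; the square ones are bystanders.
- tile_case: Plywood case fixed to the bench, 144 (x) x 150 (y) mm, origin at the centre of its underside; x points from the open front to the back wall, roughly away from the robot. Inside: x -64 to +64 mm, y -65 to +65 mm, floor at z = 6 mm. Front wall (sill) 8 mm thick, top at z = 41 mm; side walls 10 mm thick, as high, with guide rails up to z = 48 mm. A fixed hood covers the rear half.
- hood_edge (a point): Middle of the lower front edge of the fixed hood (case x = -2 mm, z = 36 mm). The hood is 5 mm thick and runs from here to the back wall. The opening between it and the sill is 62 mm (case x) by 130 mm (y): too short for the tile to go in flat and lengthwise. With the tile home, 23 mm of it shows in the opening and a 41 mm gap is left between it and the sill.
- tile_home (a point): Point on the case's floor where the tile's origin lies when its short end touches the back wall (case x = +21 mm, y = 0, z = 6 mm); axes as those of the case. The tile may lie to either side of it along y.
- case_cover (a joint): Travel of the sliding cover in m: 0 = stowed back on the hood (starts 0 to 0.006), 0.066 = fully shut over the opening, slid along the case's -x, towards the sill. It needs about 2 N and stays where it is left.
- cover_tab (a point): Middle of the top edge of the cover's upright tab: 9 mm (case x) x 60 mm (y), 20 mm tall, standing on the 4 mm thick cover (70 x 140 mm). Its top is 65 mm over the bench, its foot 45 mm; push it from behind or pinch it. The cover reaches 43 mm in front of the tab's centre and 27 mm behind it. Moves with the cover.
- red_tile: Square glass tile, 52 x 52 x 7 mm, bystander. Origin under its centre.
- amber_tile: Square glass tile, 47 x 46 x 7 mm, bystander. Origin under its centre.
- marker: Marker pen lying on the bench, 135 mm long (its y), 16 mm thick, bystander. Origin under its centre.
- frit_jar: Small screw-top jar, 37 mm across, 48 mm tall, bystander. Origin under its centre.
Not all that is in view belongs to the job. What is meant by the glass_tile is not green, and is the larger of those in its own colour.

How it is judged:
On the way, in this order (a step that is already met when the one before it is completed fails the run):
1. the tile, tilted, is on its way in through the case's opening (angle between glass_tile's own z axis and vertical above 0.1 rad and x of glass_tile in the frame of tile_case between -0.1 and 0.04 m and y of glass_tile in the frame of tile_case between -0.05 and 0.05 m and z of glass_tile in the frame of tile_case between 0.005 and 0.07 m), for 0.05 s.
2. the tile lies flat on the case's floor, pushed back to the back wall (angle between glass_tile's own z axis and vertical below 0.08 rad and z of glass_tile in the frame of tile_home between -0.004 and 0.005 m and x of glass_tile in the frame of tile_home between -0.006 and 0.006 m and angle between the x axis of glass_tile and the x axis of tile_case, either way round below 0.15 rad), for 0.2 s.
3. the cover is slid shut (value of joint case_cover above 0.06 m), for 0.2 s.
At the end, for the whole second after the job is handed in: The oblong tile lies flat (within 0.08 rad) and at rest on the floor of the case, its length along the case's depth within 0.15 rad and its short end within 6 mm of the back wall, and the cover is shut to within 6 mm (all of step 2 and y of glass_tile in the frame of tile_home between -0.045 and 0.045 m and linear speed of glass_tile below 0.02 m/s and value of joint case_cover above 0.06 m); the robot touches nothing.
It fails at once if a bystander (square tile, marker or jar) is shifted by more than 30 mm (distance of any of red_tile, amber_tile, marker, frit_jar from where it was at the start of the episode above 0.03 m).
It also fails if it takes over 54 s, if anything falls off the work surface, if the arm or the gripper's body presses on something with over 40 N, if the wrist force passes 120 N, or if a joint passes its speed limit or range.

## Working session

There is one attempt and no reset: what is moved stays moved. The work goes in short steps, Python scripts to look and compute and a tool call to move; the robot and the scene stay as the last step left them, time stands still between calls to the robot, and variables do not carry over. Pictures are saved under pics/ and viewed, and the job is handed in when it is done.

Besides the shell and the picture viewer there is one more tool, called after ">>>" as name(argument=value, ...) on one line, values as JSON. jog_arm: Moves the arm, as the interface text tells. Its arguments: {"type":"object","properties":{"moves":{"type":"array","items":{"type":"array","items":{"type":"number"}}}},"required":["moves"]}

```bash
mkdir -p pics; ls
python3 - <<'E'
from bench import *
import cv2
o=get_obs(); print(o)
for c in ["scene","side","wrist"]:
    im=snapshot(c); cv2.imwrite(f"pics/a_{c}.png",im[:,:,::-1])
    k=get_calibration(c); print(c,k)
E
```

```text
pics
{'time': 0.0, 'joint_positions': array([-1.44011063e+00,  8.79161071e-02,  1.37222274e+00,  2.10306755e-05,
        1.68356013e+00, -1.03082719e-01]), 'qvel': array([-1.41367011e-03, -1.01624912e-04, -1.06527699e-03,  1.17118291e-03,
        7.29514773e-05, -1.89933143e-03]), 'joint_torque': array([ 7.35385674e-04, -3.40173054e+01, -3.02428186e+01,  7.18540745e-02,
        3.28922714e-02, -1.48598224e-04]), 'tool_pos': array([ 0.12737222, -0.53471449,  0.30154118]), 'ee_rot': array([-3.14135512e+00,  2.09298756e-03, -1.33702532e+00]), 'wrist_force': array([-0.92540961, -0.28227932, -0.83414387]), 'wrist_torque': array([0.01937276, 0.04132877, 0.00271795]), 'width': 0.09396184282089177}
scene {'camera_matrix': array([[491.92209481,   0.        , 319.27448498],
       [  0.        , 491.92209481, 196.80550287],
       [  0.        ,   0.        ,   1.        ]]), 'k1': 0.0014160945171314491, 'R': array([[-0.77870407, -0.62729004, -0.01127711],
       [-0.5376831 ,  0.67651452, -0.50321466],
       [ 0.32329068, -0.3857918 , -0.86408786]]), 't': array([0.42761884, 0.34922514, 1.07312467])}
side {'camera_matrix': array([[490.52705447,   0.        , 318.38311472],
       [  0.        , 490.52705447, 204.39217369],
       [  0.        ,   0.        ,   1.        ]]), 'k1': -0.1458870737072402, 'R': array([[ 0.9636233 , -0.26690698,  0.01381332],
       [-0.16591025, -0.63791121, -0.75202598],
       [ 0.20953266,  0.72237798, -0.65898871]]), 't': array([-0.52516066,  0.12313152,  1.02513474])}
wrist {'camera_matrix': array([[358.3837728 ,   0.        , 320.73896871],
       [  0.        , 358.3837728 , 201.32660811],
       [  0.        ,   0.        ,   1.        ]]), 'k1': -0.07258103876335951, 'R': array([[ 0.23171832, -0.97278185, -0.00144379],
       [-0.94165486, -0.22467577,  0.25061308],
       [-0.24411624, -0.05671209, -0.96808626]]), 't': array([-0.54879528, -0.02477321,  0.39037648])}
```

View pics/a_scene.png

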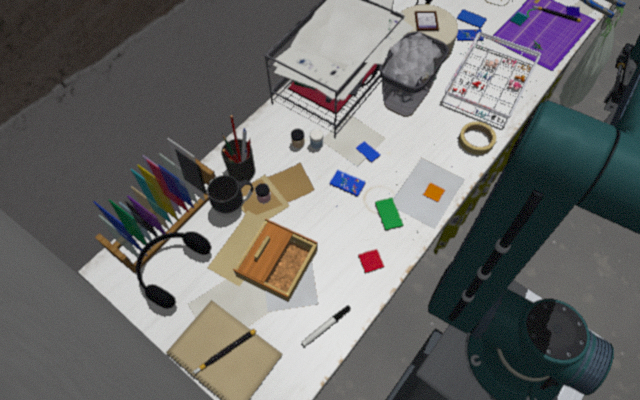

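View pics/a_side.png

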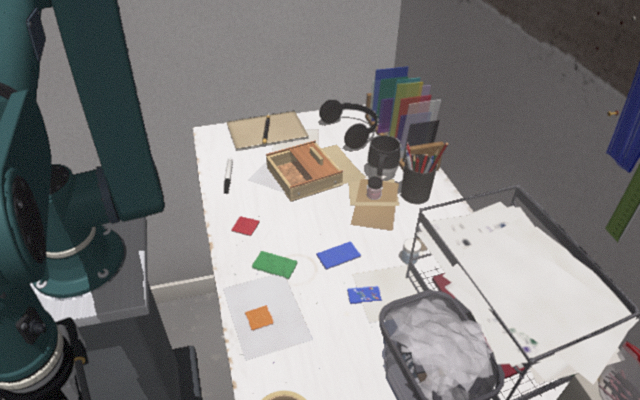

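View pics/a_wrist.png

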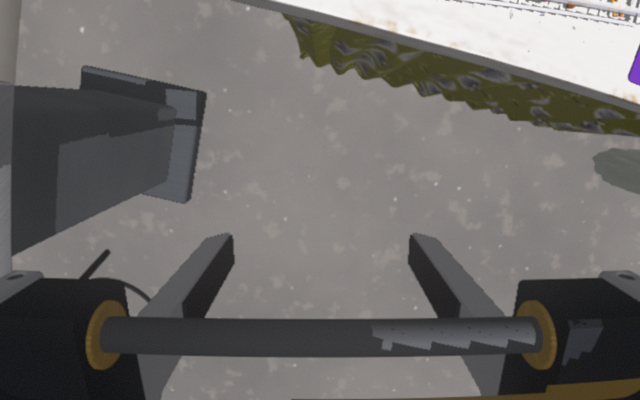

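Run:
```python
from bench import *
for c in ["scene","side"]:
    for l in ["glass_tile","tile_case","cover_tab","red_tile","marker"]:
        print(c,l,[( [round(x) for x in d["bbox"]],round(d["conf"],2)) for d in look_for(l,c)])
print(get_obs()["time"])
```

```text
scene glass_tile [([332, 172, 364, 195], 0.79), ([373, 195, 408, 231], 0.75), ([356, 141, 380, 161], 0.49)]
scene tile_case [([234, 219, 317, 302], 0.59), ([254, 185, 270, 204], 0.35)]
scene cover_tab [([242, 224, 293, 283], 0.76)]
scene red_tile [([360, 252, 387, 277], 0.66)]
scene marker [([302, 308, 351, 347], 0.56)]
side glass_tile [([316, 243, 360, 270], 0.61), ([253, 249, 298, 279], 0.57), ([344, 286, 383, 306], 0.56)]
side tile_case [([267, 138, 344, 204], 0.96)]
side cover_tab [([290, 146, 337, 180], 0.86)]
side red_tile [([229, 215, 262, 234], 0.87)]
side marker [([225, 160, 231, 194], 0.62)]
0.65
```

The scene picture shows three oblong tiles: blue (347,183), blue (368,151) and green (388,213). The side picture shows two blue ones, (338,256) and (364,295). Green is excluded, so the larger blue one is the target. I'll measure both.

```bash
cat > h.py <<'E'
from bench import *
import numpy as np, cv2
def dist(k): return np.array([k["k1"],0,0,0,0.])
def proj(k,X):
    X=np.atleast_2d(np.asarray(X,float)); r,_=cv2.Rodrigues(k["R"])
    return cv2.projectPoints(X,r,k["t"],k["camera_matrix"],dist(k))[0][:,0]
def unproj(k,px,z):
    px=np.asarray(px,float).reshape(-1,1,2)
    n=cv2.undistortPoints(px,k["camera_matrix"],dist(k))[:,0]
    d=np.c_[n,np.ones(len(n))]@k["R"]; c=-k["R"].T@k["t"]
    s=(np.asarray(z)-c[2])/d[:,2]
    return c+d*s[:,None]
def blob(im,box,color,pad=6):
    l,t,r,b=[int(v) for v in box]; l-=pad;t-=pad;r+=pad;b+=pad
    l=max(l,0);t=max(t,0)
    hsv=cv2.cvtColor(np.ascontiguousarray(im[t:b,l:r]),cv2.COLOR_RGB2HSV)
    lo,hi=color
    m=cv2.inRange(hsv,lo,hi); m=cv2.morphologyEx(m,cv2.MORPH_CLOSE,np.ones((5,5)))
    cs=max(cv2.findContours(m,0,cv2.CHAIN_APPROX_NONE)[0],key=cv2.contourArea)
    return cs[:,0]+[l,t]
BLUE=((100,90,40),(130,255,255))
E
python3 - <<'E'
from h import *
for c,bs in {"scene":[[332,172,364,195],[356,141,380,161]],"side":[[316,243,360,270],[344,286,383,306]]}.items():
    im=snapshot(c);k=get_calibration(c)
    for b in bs:
        p=blob(im,b,BLUE); w=unproj(k,p,0.007)[:,:2]*1000
        print(c,b,cv2.minAreaRect(w.astype(np.float32)))
    x=[270,100,440,280] if c=="scene" else [220,200,420,330]
    cv2.imwrite(f"pics/b_{c}.png",cv2.resize(im[x[1]:x[3],x[0]:x[2],::-1],None,fx=4,fy=4) [:600,:800])
    x=[200,190,340,320] if c=="scene" else [240,110,380,220]
    cv2.imwrite(f"pics/case_{c}.png",cv2.resize(im[x[1]:x[3],x[0]:x[2],::-1],None,fx=4.6,fy=4.6,interpolation=cv2.INTER_CUBIC)[:600,:800])
E
```

```text
scene [332, 172, 364, 195] ((555.8865966796875, -125.29742431640625), (83.56660461425781, 49.62738037109375), 10.523859977722168)
scene [356, 141, 380, 161] ((573.2838134765625, -239.7921600341797), (35.03227233886719, 63.09241485595703), 80.45416259765625)
side [316, 243, 360, 270] ((553.7909545898438, -126.51811218261719), (83.289306640625, 47.047515869140625), 10.828598022460938)
side [344, 286, 383, 306] ((571.3399047851562, -242.66732788085938), (35.19511032104492, 62.25386047363281), 82.0579605102539)
```

View pics/b_side.png

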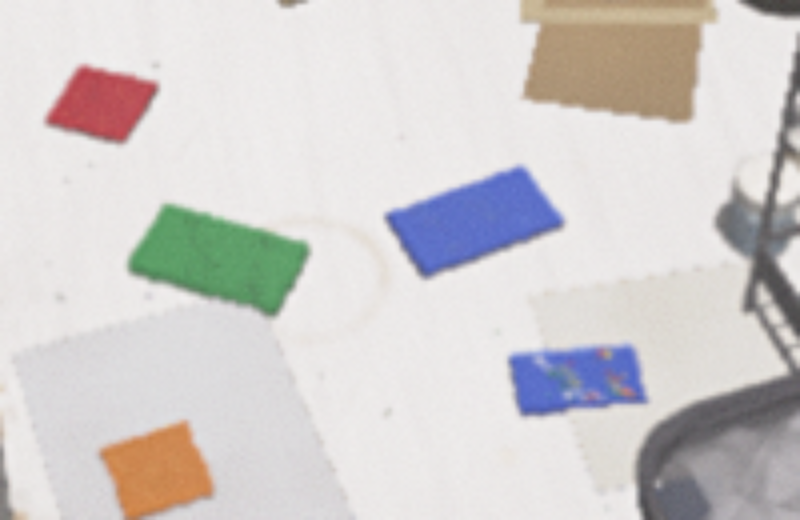

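View pics/case_scene.png

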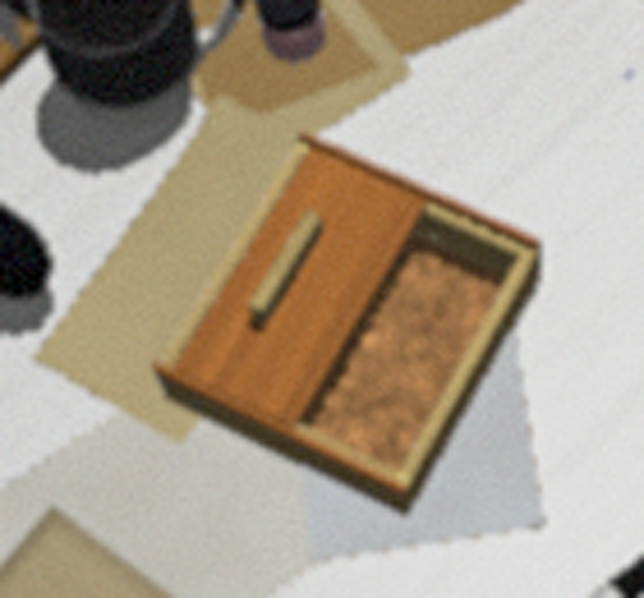

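View pics/case_side.png

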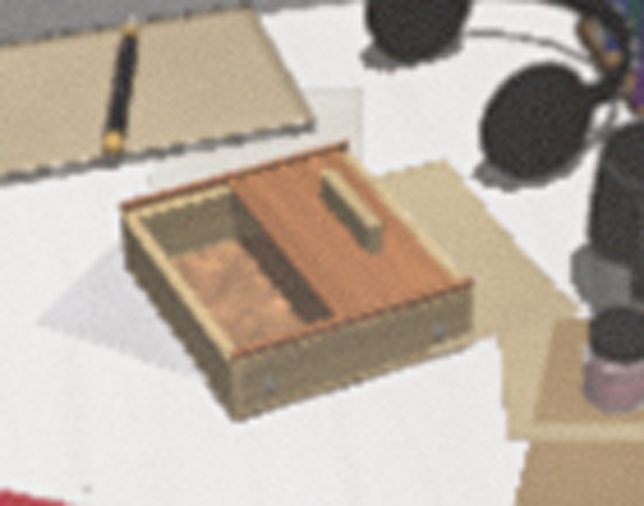

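Target: the blue tile at scene (347,183) / side (338,256), about 84x49 mm and confirmed in the crop. The other blue one, at scene (368,151), is only 63x35 mm. The case corners show clearly, so next I'll fit its pose.

```bash
cat > fit.py <<'E'
from h import *
from scipy.optimize import least_squares
ks=get_calibration("side");kc=get_calibration("scene")
S=lambda x,y:(240+x/4.6-.4,110+y/4.6-.4); C=lambda x,y:(200+x/4.6-.4,190+y/4.6-.4)
obs=[(ks,(-.072,-.075,0),S(238,418)),(ks,(.072,-.075,0),S(470,345)),(ks,(.072,-.075,.048),S(470,283)),(ks,(-.072,.075,.048),S(122,207)),(ks,(.072,.075,.048),S(347,145)),
(kc,(.072,-.075,.048),C(304,137)),(kc,(-.072,-.075,.048),C(540,243)),(kc,(.072,.075,.048),C(157,370)),(kc,(-.072,.075,0),C(405,512)),(ks,(-.072,-.075,.048),S(235,358))]
def T(p,X): c,s=np.cos(p[2]),np.sin(p[2]); X=np.atleast_2d(X); return np.c_[p[0]+c*X[:,0]-s*X[:,1],p[1]+s*X[:,0]+c*X[:,1],X[:,2]]
f=lambda p:np.concatenate([(proj(k,T(p,X))[0]-px) for k,X,px in obs])
r=least_squares(f,[.6,.1,0],x_scale=[.01,.01,.1],loss="soft_l1")
print(r.x, f(r.x).reshape(-1,2).round(1).tolist())
for half in (0,1):
    pass
for c,k,x in (("scene",kc,(200,190)),("side",ks,(240,110))):
    im=cv2.resize(np.ascontiguousarray(snapshot(c)[x[1]:x[1]+130,x[0]:x[0]+150,::-1]),None,fx=4.6,fy=4.6,interpolation=cv2.INTER_CUBIC)
    def ln(pts,col,cl=True): 
        q=(proj(k,T(r.x,np.array(pts)/1000))-x+.4)*4.6
        cv2.polylines(im,[q.round().astype(int)],cl,col,1)
    ln([(-72,-75,0),(72,-75,0),(72,75,0),(-72,75,0)],(255,0,0)); ln([(-72,-75,48),(72,-75,48),(72,75,48),(-72,75,48)],(0,255,0))
    ln([(-64,-65,41),(-2,-65,41),(-2,65,41),(-64,65,41)],(0,0,255))
    for t in (0,6): ln([(31-t-4.5+0,-30,65),(31-t+4.5,-30,65),(31-t+4.5,30,65),(31-t-4.5,30,65)],(255,255,0) if t else (255,0,255))
    cv2.imwrite(f"pics/fit_{c}.png",im)
E
python3 fit.py
```

```text
[0.54996733 0.15987644 0.21286946] [[-0.7, 2.0], [0.8, 1.0], [1.7, -0.8], [-0.9, -0.7], [0.2, -1.4], [-0.7, -1.3], [0.8, -0.4], [-1.2, -0.1], [1.3, 2.7], [-0.5, -0.4]]
```

```bash
python3 -c "
import cv2,numpy as np
a=cv2.imread('pics/fit_scene.png');b=cv2.imread('pics/fit_side.png');h=min(len(a),len(b))
cv2.imwrite('pics/fit2.png',cv2.resize(np.hstack([a[:h],b[:h]]),None,fx=.57,fy=.57,interpolation=cv2.INTER_AREA))"
```

```text
(no output)
```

View pics/fit_scene.png

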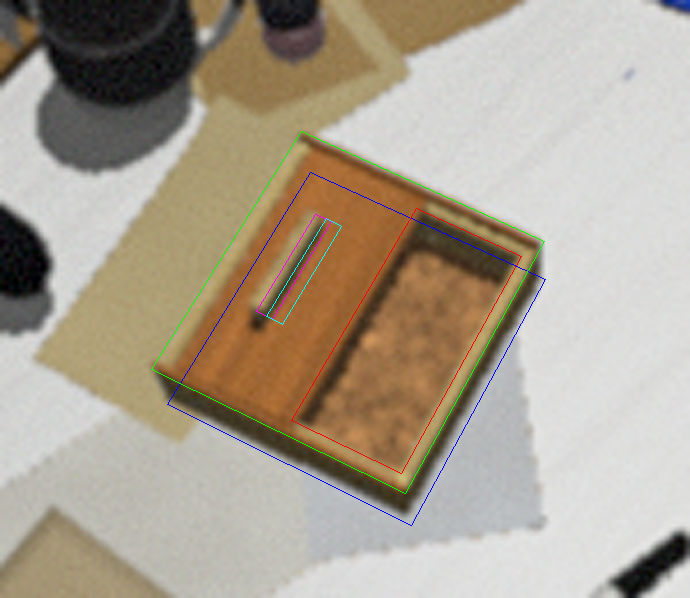

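View pics/fit_side.png

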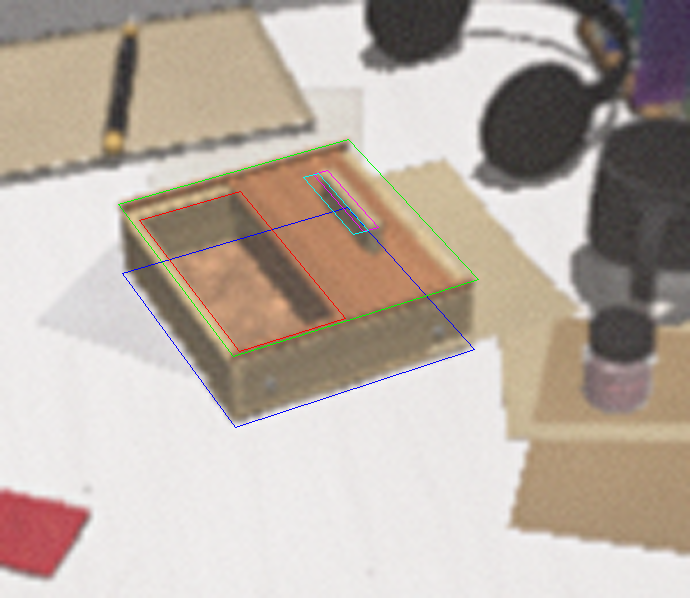

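>>> jog_arm(moves=[[0,0,0,34,34,0,94],[0,0,0,34,34,0,94],[0,0,0,34,34,0,94],[0,0,0,34,34,0,94],[0,0,0,34,34,0,94],[0,0,0,34,34,0,94],[0,0,0,34,34,0,94],[0,0,0,34,34,0,94],[0,0,0,34,34,0,94],[0,0,0,34,34,0,94],[0,0,0,34,34,0,94],[0,0,-0.045,30,30,0,94]])

```text
time: 2.35
tool_pos: [0.5325, -0.1296, 0.3028]
ee_rot: [-3.141, -0.0, -1.383]
wrist_force: [0.0, -0.9, -0.1]
width: 0.0941
```

>>> jog_arm(moves=[[0,0,0,0,0,0,94],[0,0,0,0,0,0,94]])

```text
time: 2.6
tool_pos: [0.5311, -0.1313, 0.3026]
ee_rot: [3.141, -0.0, -1.382]
wrist_force: [-0.1, -0.8, 0.4]
width: 0.094
```

Run:
```python
from h import *
o=get_obs();print(o["time"],o["tool_pos"],o["ee_rot"],o["width"])
k=get_calibration("wrist");im=snapshot("wrist");cv2.imwrite("pics/c_wrist.png",im[:,:,::-1])
q=proj(k,[.555,-.126,.006]);print(q)
p=blob(im,[q[0,0]-70,q[0,1]-70,q[0,0]+70,q[0,1]+70],BLUE,30)
for z in (0,.006):print(cv2.minAreaRect((unproj(k,p,z)[:,:2]*1000).astype(np.float32)))
```

```text
2.6 [ 0.53113221 -0.13127654  0.30257515] [ 3.14081399e+00 -3.92477226e-04 -1.38157145e+00] 0.09395959990115242
[[320.43601564 156.66122714]]
((556.48046875, -125.33158874511719), (84.89586639404297, 50.811187744140625), 10.846251487731934)
((557.216796875, -125.19816589355469), (83.569580078125, 50.01741409301758), 10.84618854522705)
```

View pics/c_wrist.png

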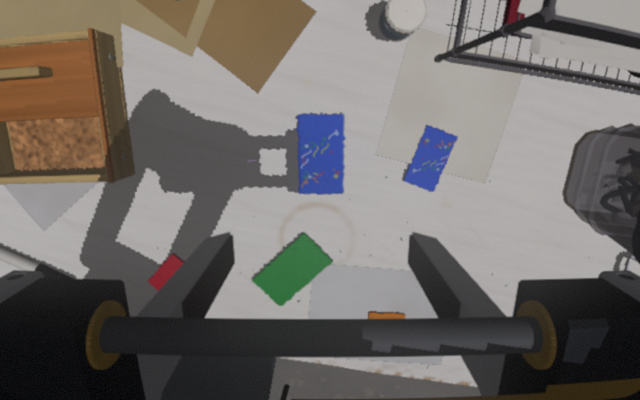

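The wrist picture shows the target at (320,153). It lies at (556.5,-125.5) with a yaw of 0.189 rad, in agreement with the fixed cameras. Descending to grip near its robot-side end.

>>> jog_arm(moves=[[0,0,0,-5,0,-40,94],[0,0,0,0,0,-45,94],[0,0,0,0,0,-45,94],[0,0,0,0,0,-40,94],[0,0,0,0,0,-20,94],[0,0,0,0,0,0,94],[0,0,0,0,0,0,94]])

```text
time: 3.52
tool_pos: [0.5268, -0.132, 0.1142]
ee_rot: [-3.14, -0.001, -1.383]
wrist_force: [-0.4, -0.6, 0.3]
width: 0.094
```

Run:
```python
from h import *
o=get_obs();print(o["time"],o["tool_pos"],o["ee_rot"],o["wrist_force"])
k=get_calibration("wrist");im=snapshot("wrist");cv2.imwrite("pics/d_wrist.png",im[:,:,::-1])
```

```text
3.525 [ 0.52678568 -0.13200291  0.11416942] [-3.13955909e+00 -1.39958391e-03 -1.38323087e+00] [-0.44258388 -0.57453409  0.28007596]
```

View pics/d_wrist.png

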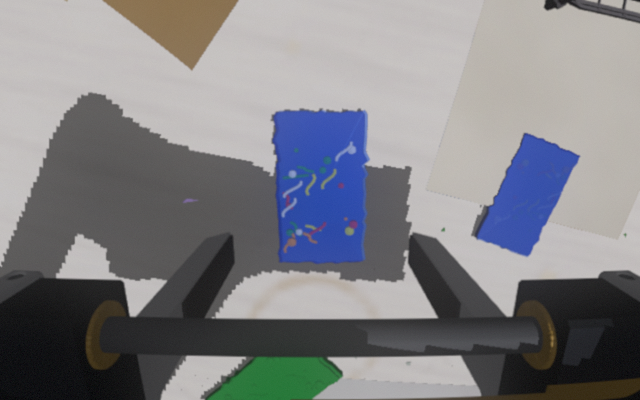

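>>> jog_arm(moves=[[0,0,0,0,0,-10,94],[0,0,0,0,0,-5,94],[0,0,0,0,0,0,94],[0,0,0,0,0,0,45],[0,0,0,0,0,0,45],[0,0,0,0,0,0,45],[0,0,0,0,0,0,45],[0,0,0,0,0,0,45]])

```text
time: 4.58
tool_pos: [0.5264, -0.1311, 0.0977]
ee_rot: [3.142, -0.0, -1.382]
wrist_force: [0.2, 0.4, -0.1]
width: 0.0496
```

Run:
```python
from h import *
o=get_obs();print(o["time"],o["tool_pos"],o["ee_rot"],o["wrist_force"],o["width"])
k=get_calibration("wrist");im=snapshot("wrist");cv2.imwrite("pics/e_wrist.png",im[:,:,::-1])
p=blob(im,[250,70,400,300],BLUE,0)
print(cv2.minAreaRect((unproj(k,p,.006)[:,:2]*1000).astype(np.float32)))
```

```text
4.575 [ 0.52639702 -0.13107909  0.09768608] [ 3.14153147e+00 -1.51140755e-04 -1.38196255e+00] [ 0.15429096  0.38639037 -0.05087951] 0.049613986415662614
((557.0939331054688, -125.15727233886719), (85.1231689453125, 53.36100387573242), 10.712372779846191)
```

View pics/e_wrist.png

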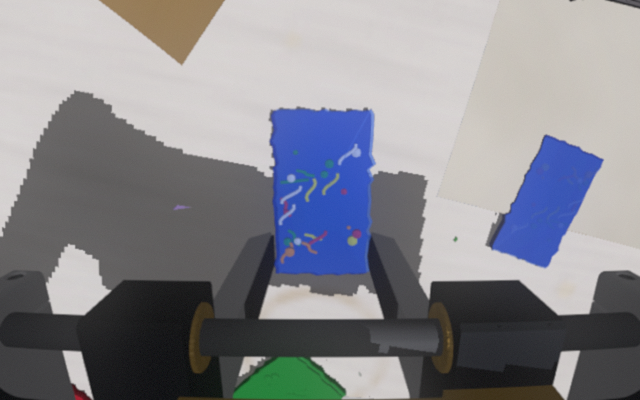

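The tile is held (opening 49.6 mm, grip 31 mm behind its centre). I'll lift it and look at the case with the wrist camera.

>>> jog_arm(moves=[[0,0,0,0,0,15,45],[0,0,0,0,0,30,45],[0,0,0,0,0,40,45],[0,0,0,0,10,40,45],[0,0,0,0,30,40,45],[0,0,0,0,40,37,45],[0,0,0,0,40,0,45],[0,0,0,0,30,0,45],[0,0,0,0,0,0,45],[0,0,0,0,0,0,45]])

```text
time: 5.88
tool_pos: [0.5264, 0.0185, 0.3002]
ee_rot: [-3.141, -0.001, -1.382]
wrist_force: [-0.4, 0.5, -1.2]
width: 0.0498
```

Run:
```python
from h import *
o=get_obs();print(o["time"],o["tool_pos"],o["ee_rot"],o["wrist_force"],o["width"])
im=snapshot("wrist");cv2.imwrite("pics/f_wrist.png",im[:,:,::-1])
print({k:v.tolist() if hasattr(v,'tolist') else v for k,v in get_calibration("wrist").items()})
```

```text
5.875 [0.52635901 0.01850462 0.300241  ] [-3.14118731e+00 -9.16342908e-04 -1.38208497e+00] [-0.36742484  0.45913095 -1.17545   ] 0.049839934096514056
{'camera_matrix': [[358.38377280373953, 0.0, 320.73896871050744], [0.0, 358.38377280373953, 201.32660811398577], [0.0, 0.0, 1.0]], 'k1': -0.07258103876335951, 'R': [[0.18683731355019073, -0.9823904415371185, 0.0009157739103317629], [-0.9510822860176952, -0.18064930633233472, 0.2506158681029663], [-0.24603719940022245, -0.04769537187352083, -0.9680861779888932]], 't': [-0.08022502627892437, 0.4797737661896054, 0.518279826400011]}
```

View pics/f_wrist.png

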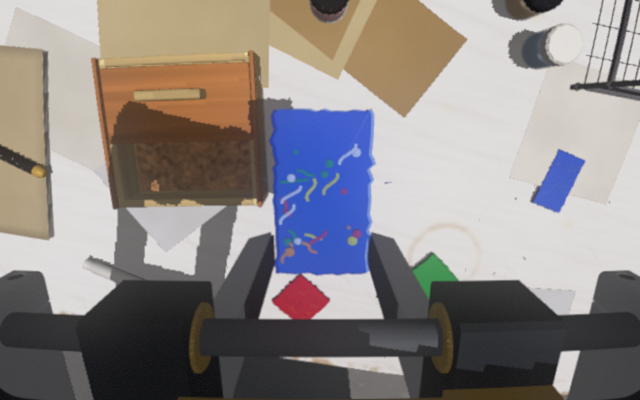

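Run:
```python
from h import *
im=cv2.imread("pics/f_wrist.png")[35:220,85:275]
cv2.imwrite("pics/f_crop.png",cv2.resize(im,None,fx=3.2,fy=3.2,interpolation=cv2.INTER_CUBIC)[:600])
```

```text
(no output)
```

View pics/f_crop.png

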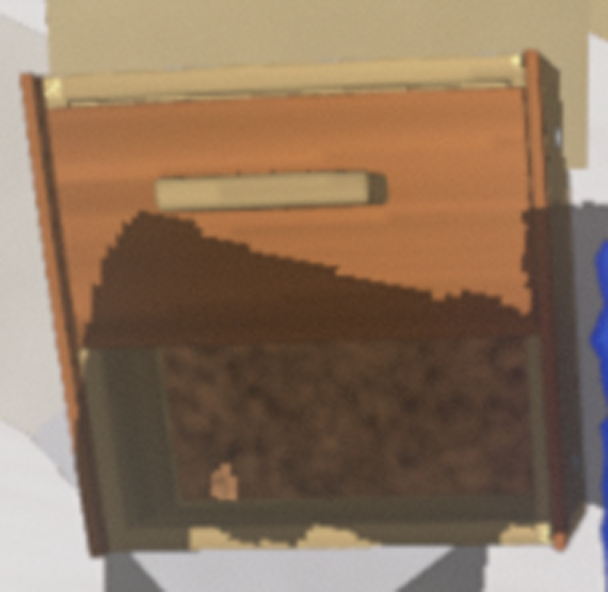

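```bash
cat > fit2.py <<'E'
from h import *
from scipy.optimize import least_squares
k={'camera_matrix': np.array([[358.38377280373953, 0.0, 320.73896871050744], [0.0, 358.38377280373953, 201.32660811398577], [0.0, 0.0, 1.0]]), 'k1': -0.07258103876335951, 'R': np.array([[0.18683731355019073, -0.9823904415371185, 0.0009157739103317629], [-0.9510822860176952, -0.18064930633233472, 0.2506158681029663], [-0.24603719940022245, -0.04769537187352083, -0.9680861779888932]]), 't': np.array([-0.08022502627892437, 0.4797737661896054, 0.518279826400011])}
P=lambda x,y:(85+x/3.2-.35,35+y/3.2-.35)
obs=[((72,75,48),P(23,75)),((-72,75,48),P(92,556)),((72,-75,48),P(541,51)),((-72,-75,48),P(566,547))]
def T(p,X): c,s=np.cos(p[2]),np.sin(p[2]); X=np.atleast_2d(X)/1000.; return np.c_[p[0]+c*X[:,0]-s*X[:,1],p[1]+s*X[:,0]+c*X[:,1],X[:,2]]
f=lambda p:np.concatenate([(proj(k,T(p,X))[0]-px) for X,px in obs])
r=least_squares(f,[.55,.16,.2],x_scale=[.01,.01,.1]);p=r.x
print(p,f(p).reshape(-1,2).round(1).tolist())
def tocase(px,z):
    w=unproj(k,[px],z/1000)[0]; d=w[:2]-p[:2]; c,s=np.cos(p[2]),np.sin(p[2]); return (np.array([c*d[0]+s*d[1],-s*d[0]+c*d[1]])*1000).round(1)
print("tab",[tocase(P(*q),65) for q in [(155,178),(367,170),(370,206),(158,211)]])
print("cover front",tocase(P(90,348),45),tocase(P(520,338),45),"sill in/out",tocase(P(300,527),41),tocase(P(300,551),41))
print("floor front",tocase(P(350,500),6),"floor left/right",tocase(P(175,480),6),tocase(P(530,480),6))
E
python3 fit2.py
```

```text
[0.5528881  0.15837487 0.20407107] [[-0.9, -1.3], [-0.5, 1.2], [0.3, -1.2], [1.0, 1.8]]
tab [array([39.7, 29.6]), array([ 39.6, -29.2]), array([ 30.2, -29.2]), array([30.9, 29.9])]
cover front [-7.2 66.5] [ -7.7 -63.7] sill in/out [-64.3   9.7] [-72.   10.6]
floor front [-63.8   5.9] floor left/right [-55.7  66.2] [-58. -56.]
```

The wrist fit agrees with the given sizes: tab 59x9 mm, sill at -64/-72, and the case at (552.9,158.4) with yaw 0.204. Next I'll tilt the tile 0.45 rad nose-down and hover in front of the opening.

>>> jog_arm(moves=[[0,0,0.015,-8,15,0,45],[-0.0228,0.1102,0,-8,15,-5,45],[-0.0228,0.1102,0,-8,15,-5,45],[-0.0228,0.1102,0,-8,15,-5,45],[-0.0228,0.1102,0,-8,15,-5,45],[0,0,0,-8,15,-10,45],[0,0,0,-8,15,-10,45],[0,0,0,-10,15,0,45],[0,0,0,0,0,0,45],[0,0,0,0,0,0,45]])

```text
time: 7.18
tool_pos: [0.4605, 0.1388, 0.2605]
ee_rot: [2.694, -0.001, -1.367]
wrist_force: [0.6, 0.1, -0.1]
width: 0.0502
```

```bash
cat > st.py <<'E'
from h import *
from scipy.spatial.transform import Rotation as Ro
CX,CY,CA=.5529,.1584,.204
def state(verbose=True):
    o=get_obs(); d=(o["tool_pos"][:2]-[CX,CY])*1000; c,s=np.cos(CA),np.sin(CA)
    tc=np.array([c*d[0]+s*d[1],-s*d[0]+c*d[1],o["tool_pos"][2]*1000])
    R=Ro.from_euler("xyz",o["ee_rot"]).as_matrix(); Rc=Ro.from_euler("z",-CA).as_matrix()@R
    z=Rc[:,2]; th=np.arctan2(-z[0],-z[2]); nose=tc+97.7*z+74*np.array([np.cos(th),0,-np.sin(th)])
    print("t",round(o["time"],2),"TCPcase",tc.round(1),"theta",th.round(3),"tipdir",z.round(3),"jaw",Rc[:,0].round(3),"nose",nose.round(1),"F",o["wrist_force"].round(1),"w",round(o["width"],4))
if __name__=="__main__":
    state()
E
python3 st.py
python3 - <<'E'
from h import *
im=np.vstack([snapshot("scene")[130:330,160:480],snapshot("side")[60:260,160:480]])
cv2.imwrite("pics/g.png",cv2.resize(im[:,:,::-1],None,fx=1.5,fy=1.5))
E
```

```text
t 7.17 TCPcase [-94.5  -0.4 260.5] theta 0.448 tipdir [-0.433 -0.001 -0.901] jaw [-0.    -1.     0.001] nose [-70.1  -0.5 140.4] F [ 0.6  0.1 -0.1] w 0.0502
```

View pics/g.png

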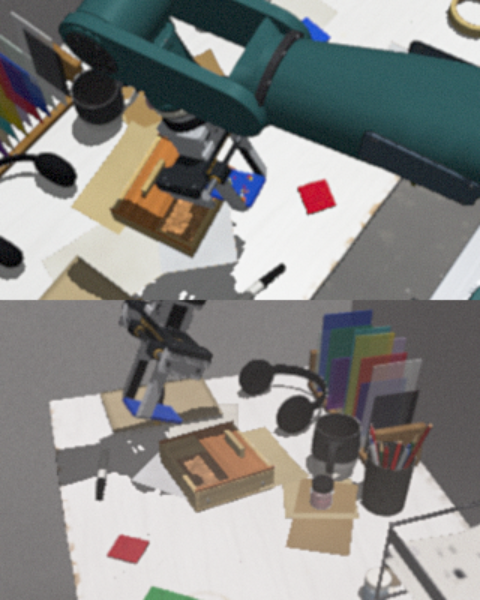

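>>> jog_arm(moves=[[0,0,0,0,0,-25,45],[0,0,0,0,0,-30,45],[0,0,0,0,0,-25,45],[0,0,0,0,0,-7,45],[0,0,0,11,2.3,-5.4,45],[0,0,0,11,2.3,-5.4,45],[0,0,0,11,2.3,-5.4,45],[0,0,0,11,2.3,-5.4,45],[0,0,0,0,0,0,45]])

```text
time: 8.4
tool_pos: [0.505, 0.1482, 0.1504]
ee_rot: [2.691, -0.0, -1.367]
wrist_force: [-0.7, -0.1, 0.4]
width: 0.05
```

```bash
python3 st.py
python3 - <<'E'
from h import *
w=snapshot("wrist")[:400:,:]
im=np.vstack([snapshot("scene")[160:320,200:360],snapshot("side")[100:260,200:360]])
im=cv2.resize(im,None,fx=1.87,fy=1.87); w=cv2.resize(w,(500,312)); im2=np.zeros((600,800,3),np.uint8); h=min(600,len(im)); im2[:h,:im.shape[1]]=im[:h]; im2[:312,299:799]=w
cv2.imwrite("pics/i.png",im2[:,:,::-1])
E
```

```text
t 8.4 TCPcase [-48.9  -0.2 150.4] theta 0.451 tipdir [-0.436 -0.    -0.9  ] jaw [-0. -1.  0.] nose [-24.9  -0.3  30.2] F [-0.7 -0.1  0.4] w 0.05
```

View pics/i.png

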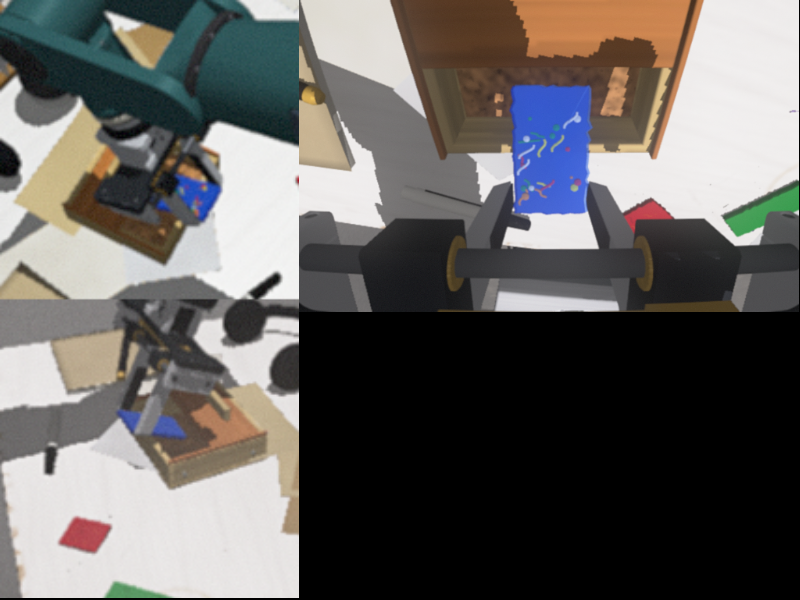

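The tile sits centred and tilted in the opening, with its nose at about case x=-25, z=30. I'll keep sliding along its axis under the hood.

>>> jog_arm(moves=[[0,0,0,11.7,2.4,-5.4,45],[0,0,0,11.7,2.4,-5.4,45],[0,0,0,11.7,2.4,-5.4,45],[0,0,0,11.7,2.4,-5.4,45],[0,0,0,0,0,0,45],[0,0,0,0,0,0,45]])

```text
time: 9.3
tool_pos: [0.5512, 0.1577, 0.1294]
ee_rot: [2.691, -0.0, -1.367]
wrist_force: [0.2, 0.1, -1.0]
width: 0.0499
```

```bash
python3 st.py
```

```text
t 9.3 TCPcase [ -1.8  -0.3 129.4] theta 0.451 tipdir [-0.436 -0.    -0.9  ] jaw [-0. -1.  0.] nose [22.2 -0.3  9.2] F [ 0.2  0.1 -1. ] w 0.0499
```

Run:
```python
import numpy as np
s,D=74,97.7
prev=None
for i,th in enumerate([.451,.361,.271,.181,.091,0]):
    N=np.array([22.2+2*i, 9.2-.25*i])
    t=N+s*np.array([-np.cos(th),np.sin(th)])+D*np.array([np.sin(th),np.cos(th)])
    tip=t-97*np.array([np.sin(th),np.cos(th)])
    front=tip[0]+(45-tip[1])*np.tan(th)+9/np.cos(th)
    d=None if prev is None else t-prev
    print(th,t.round(1),"front@45",front.round(1),"trail x",(N[0]-86*np.cos(th)).round(1),None if d is None else (d[0]*.9793,d[0]*.2026,d[1])); prev=t
```

```text
0.451 [ -1.8 129.4] front@45 -32.7 trail x -55.2 None
0.361 [-10.5 126.5] front@45 -31.7 trail x -56.3 (np.float64(-8.524679031076865), np.float64(-1.7636066289147072), np.float64(-2.895014942851475))
0.271 [-18.9 122.6] front@45 -31.2 trail x -56.7 (np.float64(-8.249441309445139), np.float64(-1.706664770033274), np.float64(-3.846448031466352))
0.181 [-27.  117.9] front@45 -31.2 trail x -56.4 (np.float64(-7.891574250605634), np.float64(-1.6326283500180758), np.float64(-4.768769549297517))
0.091 [-34.6 112.2] front@45 -31.7 trail x -55.4 (np.float64(-7.453974621624924), np.float64(-1.5420966591863676), np.float64(-5.654513733482119))
0 [-41.8 105.6] front@45 -32.8 trail x -53.8 (np.float64(-7.035898415718463), np.float64(-1.4556040222858784), np.float64(-6.570462035298007))
```

>>> jog_arm(moves=[[0.0182,-0.0881,0,-8.5,-1.8,-2.9,45],[0.0182,-0.0881,0,-8.2,-1.7,-3.8,45],[0.0182,-0.0881,0,-7.9,-1.6,-4.8,45],[0.0182,-0.0881,0,-7.5,-1.5,-5.6,45],[0.0182,-0.0881,0,-7.0,-1.5,-6.5,45],[0,0,0,0,0,0,45],[0,0,0,0,0,0,45]])

```text
time: 10.18
tool_pos: [0.5126, 0.1497, 0.1067]
ee_rot: [3.142, -0.0, -1.367]
wrist_force: [0.3, 0.7, -0.1]
width: 0.0499
```

```bash
python3 st.py;  python3 - <<'E'
from h import *
im=snapshot("wrist");cv2.imwrite("pics/j.png",im[:,:,::-1])
E
```

```text
t 10.18 TCPcase [-41.2  -0.3 106.7] theta 0.0 tipdir [-0. -0. -1.] jaw [-0. -1.  0.] nose [32.8 -0.3  9. ] F [ 0.3  0.7 -0.1] w 0.0499
```

View pics/j.png

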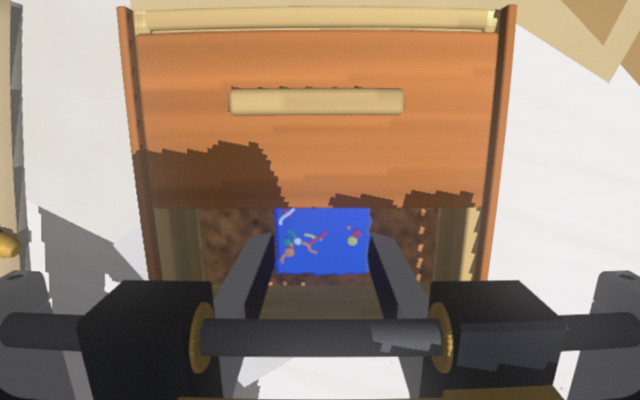

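>>> jog_arm(moves=[[0,0,0,4.4,0.9,0,45],[0,0,0,4.4,0.9,0,45],[0,0,0,4.4,0.9,0,45],[0,0,0,4.4,0.9,-1,45],[0,0,0,0,0,-1.2,45],[0,0,0,0,0,0,45],[0,0,0,0,0,0,66],[0,0,0,0,0,0,66],[0,0,0,0,0,0,66]])

```text
time: 11.35
tool_pos: [0.5296, 0.1532, 0.1038]
ee_rot: [3.141, -0.0, -1.367]
wrist_force: [0.2, 0.0, -0.3]
width: 0.0663
```

```bash
python3 st.py
```

```text
t 11.35 TCPcase [-23.8  -0.3 103.8] theta 0.0 tipdir [-0. -0. -1.] jaw [-0. -1.  0.] nose [50.1 -0.4  6. ] F [ 0.2  0.  -0.3] w 0.0663
```

>>> jog_arm(moves=[[0,0,0,0,0,10,66],[0,0,0,0,0,20,66],[0,0,0,-9,-1.8,10,66],[0,0,0,-9,-1.8,0,66],[0,0,0,-8.5,-1.8,0,30],[0,0,0,0,0,0,0],[0,0,0,0,0,0,0],[0,0,0,0,0,0,0],[0,0,0,0,0,0,0],[0,0,0,0,0,0,0]])

```text
time: 12.6
tool_pos: [0.5033, 0.1479, 0.1436]
ee_rot: [3.141, -0.0, -1.367]
wrist_force: [0.4, 0.7, -0.1]
width: 0.0094
```

```bash
python3 st.py;  python3 - <<'E'
from h import *
im=snapshot("wrist");cv2.imwrite("pics/k.png",im[:,:,::-1])
k=get_calibration("wrist"); c,s=np.cos(.204),np.sin(.204)
p=blob(im,[260,150,400,330],BLUE,0); w=unproj(k,p,.012)[:,:2]-[.5529,.1584]
q=np.c_[c*w[:,0]+s*w[:,1],-s*w[:,0]+c*w[:,1]]*1000
print(q.min(0),q.max(0)); print(cv2.minAreaRect(q.astype(np.float32)))
E
```

```text
t 12.6 TCPcase [-50.7  -0.3 143.6] theta 0.0 tipdir [-0. -0. -1.] jaw [-0. -1.  0.] nose [23.3 -0.3 45.9] F [ 0.4  0.7 -0.1] w 0.0094
[-35.73155868 -24.6804046 ] [-13.24592164  24.61966502]
((-24.491378784179688, -0.03003692626953125), (49.29684829711914, 22.48141098022461), 89.98814392089844)
```

View pics/k.png

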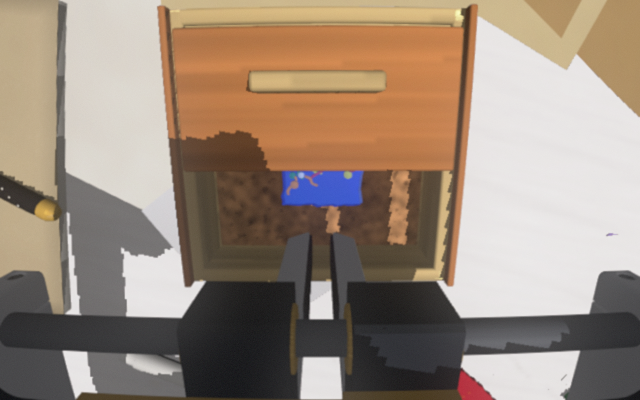

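>>> jog_arm(moves=[[0,0,0,0,0,-15,0],[0,0,0,0,0,-15,0],[0,0,0,0,0,-8,0],[0,0,0,0,0,0,0],[0,0,0,5,1,0,0],[0,0,0,5,1,0,0],[0,0,0,4,0.8,0,0],[0,0,0,3,0.6,0,0],[0,0,0,0,0,0,0]])

```text
time: 13.78
tool_pos: [0.5205, 0.1513, 0.1058]
ee_rot: [-3.142, -0.0, -1.367]
wrist_force: [-1.4, -0.3, 0.1]
width: 0.0005
```

```bash
cat > tile.py <<'E'
from h import *
import sys
import st; st.state()
im=snapshot("wrist");cv2.imwrite("pics/%s.png"%sys.argv[1],im[:,:,::-1])
k=get_calibration("wrist"); c,s=np.cos(.204),np.sin(.204)
p=blob(im,[220,100,420,330],BLUE,0); w=unproj(k,p,.012)[:,:2]-[.5529,.1584]
q=np.c_[c*w[:,0]+s*w[:,1],-s*w[:,0]+c*w[:,1]]*1000
print("tile vis min/max",q.min(0),q.max(0)); print(cv2.minAreaRect(q.astype(np.float32)))
E
python3 tile.py l
```

```text
t 13.78 TCPcase [-33.1  -0.4 105.8] theta -0.0 tipdir [ 0. -0. -1.] jaw [-0. -1.  0.] nose [40.9 -0.4  8.1] F [-1.4 -0.3  0.1] w 0.0005
tile vis min/max [-21.72777686 -24.78349129] [-17.93646309  23.78120427]
((-19.949739456176758, -0.5024604797363281), (3.532224178314209, 48.58028030395508), 0.6694030165672302)
```

View pics/l.png

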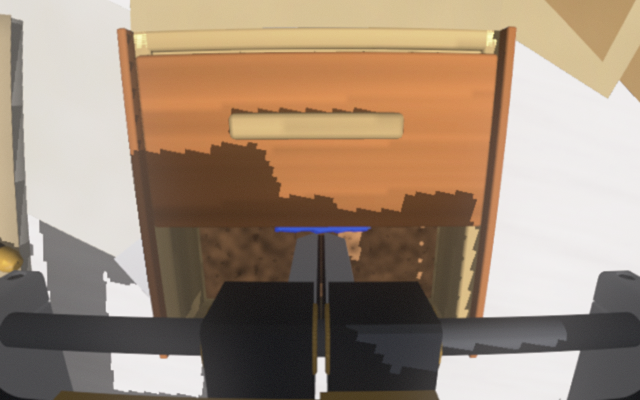

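>>> jog_arm(moves=[[0,0,0,1.5,0.3,0,0],[0,0,0,0,0,0,0]])

```text
time: 14.08
tool_pos: [0.5211, 0.1515, 0.1056]
ee_rot: [3.14, -0.0, -1.367]
wrist_force: [-1.8, -0.3, 1.6]
width: 0.0004
```

>>> jog_arm(moves=[[0,0,0,1.0,0.2,0,0],[0,0,0,0,0,0,0]])

```text
time: 14.32
tool_pos: [0.5215, 0.1515, 0.1056]
ee_rot: [3.137, -0.0, -1.367]
wrist_force: [-5.6, -1.4, 3.4]
width: 0.0004
```

>>> jog_arm(moves=[[0,0,0,1.0,0.2,0,0],[0,0,0,0,0,0,0]])

```text
time: 14.58
tool_pos: [0.5217, 0.1516, 0.1055]
ee_rot: [3.135, -0.0, -1.367]
wrist_force: [-8.2, -1.6, 6.2]
width: 0.0006
```

```bash
python3 tile.py m
```

```text
t 14.57 TCPcase [-31.9  -0.4 105.5] theta 0.006 tipdir [-0.006 -0.    -1.   ] jaw [-0. -1.  0.] nose [41.5 -0.4  7.3] F [-8.2 -1.6  6.2] w 0.0006
tile vis min/max [-21.40689789 -24.25667765] [-18.66906561  23.76112322]
((-20.036331176757812, -0.24767112731933594), (48.01731872558594, 2.7341883182525635), 89.97521209716797)
```

The force rose to about 8 N and the tile's trailing edge sits at case x≈-21.5 (home is -22), so it is on the back wall. I'll back off, lift, and check what stands near the cover path.

>>> jog_arm(moves=[[0,0,0,-4,-0.8,0,0],[0,0,0,-8,-1.6,0,0],[0,0,0,-6,-1.2,10,0],[0,0,0,0,0,40,0],[0,0,0,0,0,50,0],[0,0,0,0,0,50,0],[0,0,0,0,0,40,0],[0,0,0,0,0,0,0],[0,0,0,0,0,0,0]])

```text
time: 15.75
tool_pos: [0.5053, 0.1483, 0.2951]
ee_rot: [3.141, -0.0, -1.367]
wrist_force: [0.1, -0.1, -1.1]
width: 0.0003
```

```bash
python3 tile.py n
python3 - <<'E'
from h import *
for l in ["frit_jar"]:
    for c in ["scene","side"]:
        snapshot(c); print(l,c,[( [round(x) for x in d["bbox"]],round(d["conf"],2)) for d in look_for(l,c)])
for z in (0,.05,.1): print(z,unproj(get_calibration("scene"),[(225,195),(263,193)],z).round(3).tolist(),unproj(get_calibration("side"),[(383,153),(374,188)],z).round(3).tolist())
E
```

```text
t 15.75 TCPcase [-48.7  -0.3 295.1] theta 0.001 tipdir [-0.001 -0.    -1.   ] jaw [-0. -1.  0.] nose [ 25.2  -0.3 197.3] F [ 0.1 -0.1 -1.1] w 0.0003
tile vis min/max [-22.52852201 -23.4216811 ] [-11.3798666   24.23558846]
((-16.9569149017334, 0.406341552734375), (47.65776824951172, 11.143470764160156), 89.98597717285156)
frit_jar scene []
frit_jar side [([363, 179, 383, 200], 0.64)]
0 [[0.785, 0.101, 0.0], [0.711, 0.034, 0.0]] [[0.787, 0.21, 0.0], [0.71, 0.073, 0.0]]
0.05 [[0.757, 0.116, 0.05], [0.687, 0.053, 0.05]] [[0.757, 0.144, 0.05], [0.684, 0.016, 0.05]]
0.1 [[0.73, 0.132, 0.1], [0.663, 0.071, 0.1]] [[0.726, 0.079, 0.1], [0.658, -0.04, 0.1]]
```

View pics/n.png

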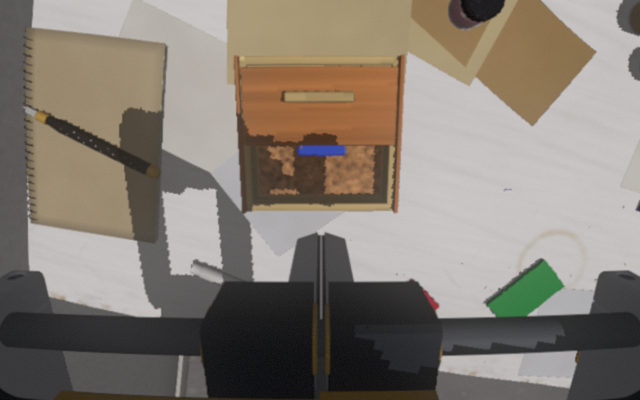

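>>> jog_arm(moves=[[0,0,0,17,3.5,0,0],[0,0,0,17,3.5,0,0],[0,0,0,17,3.5,0,0],[0,0,0,17,3.5,0,0],[0,0,0,17,3.5,0,0],[0,0,0,17,3.5,-20,0],[0,0,0,0,0,-35,0],[0,0,0,0,0,-35,0],[0,0,0,0,0,-25,0],[0,0,0,0,0,0,0],[0,0,0,0,0,0,0]])

```text
time: 17.38
tool_pos: [0.6081, 0.1694, 0.1815]
ee_rot: [-3.141, -0.0, -1.367]
wrist_force: [-0.2, -0.1, 0.3]
width: 0.0002
```

```bash
python3 st.py
python3 - <<'E'
from h import *
w=snapshot("wrist");im=np.vstack([snapshot("scene")[160:320,200:360],snapshot("side")[100:260,220:380]])
im=cv2.resize(im,None,fx=1.87,fy=1.87); w=cv2.resize(w,(500,312)); im2=np.zeros((600,800,3),np.uint8); h=min(600,len(im)); im2[:h,:im.shape[1]]=im[:h]; im2[:312,299:799]=w
cv2.imwrite("pics/o.png",im2[:,:,::-1])
E
```

```text
t 17.38 TCPcase [ 56.3  -0.4 181.5] theta -0.001 tipdir [ 0.001 -0.    -1.   ] jaw [-0. -1.  0.] nose [130.4  -0.4  83.9] F [-0.2 -0.1  0.3] w 0.0002
```

View pics/o.png

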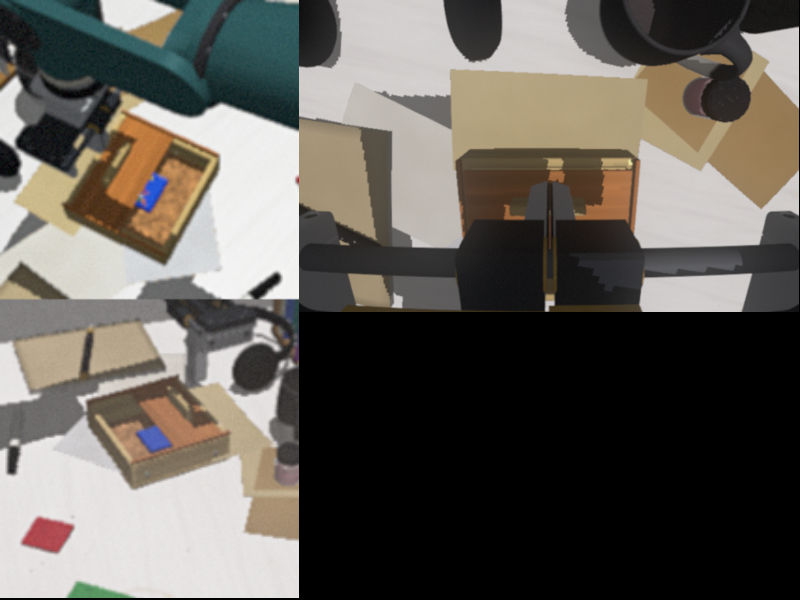

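>>> jog_arm(moves=[[0,0,0,0,0,-15,0],[0,0,0,0,0,-15,0],[0,0,0,0,0,0,0]])

```text
time: 17.9
tool_pos: [0.6063, 0.1691, 0.1477]
ee_rot: [3.136, -0.0, -1.367]
wrist_force: [0.0, 0.2, -0.1]
width: 0.0003
```

>>> jog_arm(moves=[[0,0,0,-4,-0.8,0,0],[0,0,0,-4,-0.8,0,0],[0,0,0,-4,-0.8,0,0],[0,0,0,-4,-0.8,0,0],[0,0,0,0,0,0,0]])

```text
time: 18.52
tool_pos: [0.5915, 0.1661, 0.1512]
ee_rot: [3.142, -0.0, -1.367]
wrist_force: [-1.0, 1.3, 1.0]
width: 0.0002
```

```bash
python3 st.py
```

```text
t 18.52 TCPcase [ 39.3  -0.3 151.2] theta 0.0 tipdir [-0. -0. -1.] jaw [-0. -1.  0.] nose [113.3  -0.3  53.5] F [-1.   1.3  1. ] w 0.0002
```

>>> jog_arm(moves=[[0,0,0,-5,-1,0,0],[0,0,0,-5,-1,0,0],[0,0,0,-5,-1,0,0],[0,0,0,-5,-1,0,0],[0,0,0,-5,-1,0,0],[0,0,0,-5,-1,0,0],[0,0,0,-5,-1,0,0],[0,0,0,-5,-1,0,0],[0,0,0,0,0,0,0]])

```text
time: 19.65
tool_pos: [0.5509, 0.1582, 0.1504]
ee_rot: [3.14, 0.0, -1.367]
wrist_force: [0.8, 0.1, 0.2]
width: 0.0002
```

```bash
python3 st.py
python3 - <<'E'
from h import *
w=snapshot("wrist");im=np.vstack([snapshot("scene")[160:320,200:360],snapshot("side")[100:260,220:380]])
im=cv2.resize(im,None,fx=1.87,fy=1.87); w=cv2.resize(w,(500,312)); im2=np.zeros((600,800,3),np.uint8); h=min(600,len(im)); im2[:h,:im.shape[1]]=im[:h]; im2[:312,299:799]=w
cv2.imwrite("pics/p.png",im2[:,:,::-1])
E
```

```text
t 19.65 TCPcase [ -2.    0.2 150.4] theta 0.002 tipdir [-0.002  0.    -1.   ] jaw [-0. -1. -0.] nose [71.8  0.2 52.5] F [0.8 0.1 0.2] w 0.0002
```

View pics/p.png

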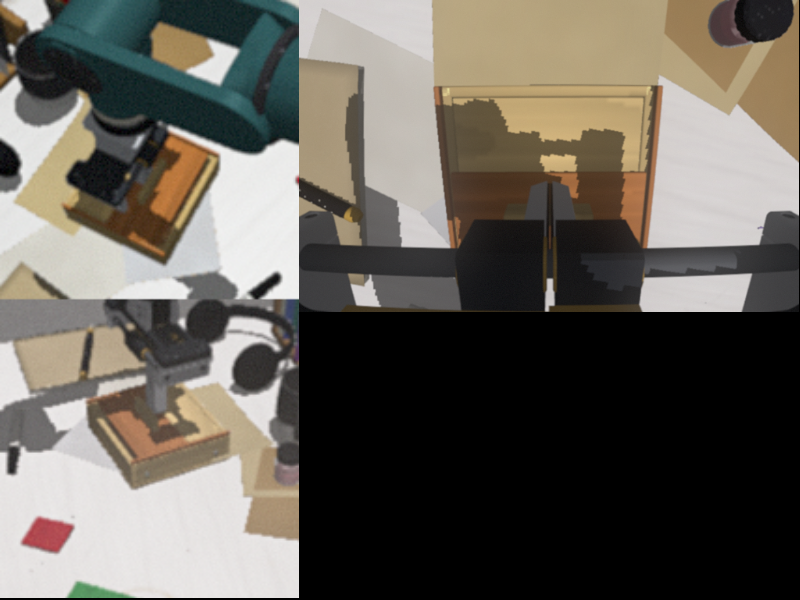

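The cover is following, with the opening mostly closed. Going on in small steps to the stop.

>>> jog_arm(moves=[[0,0,0,-3,-0.6,0,0],[0,0,0,-3,-0.6,0,0],[0,0,0,-2,-0.4,0,0],[0,0,0,0,0,0,0]])

```text
time: 20.3
tool_pos: [0.5434, 0.1565, 0.1507]
ee_rot: [3.141, -0.0, -1.367]
wrist_force: [-0.2, -0.6, 0.1]
width: 0.0001
```

>>> jog_arm(moves=[[0,0,0,-2,-0.4,0,0],[0,0,0,0,0,0,0]])

```text
time: 20.55
tool_pos: [0.5416, 0.1561, 0.1508]
ee_rot: [3.141, -0.0, -1.367]
wrist_force: [1.7, 1.1, -0.7]
width: 0.0003
```

>>> jog_arm(moves=[[0,0,0,-2,-0.4,0,0],[0,0,0,0,0,0,0]])

```text
time: 20.8
tool_pos: [0.5406, 0.1559, 0.1509]
ee_rot: [-3.139, -0.0, -1.367]
wrist_force: [4.9, 1.2, -3.1]
width: 0.0006
```

```bash
python3 st.py
```

```text
t 20.8 TCPcase [-12.5   0.  150.9] theta -0.003 tipdir [ 0.003 -0.    -1.   ] jaw [-0. -1.  0.] nose [61.8  0.  53.4] F [ 4.9  1.2 -3.1] w 0.0006
```

>>> jog_arm(moves=[[0,0,0,-2,-0.4,0,0],[0,0,0,0,0,0,0]])

```text
time: 21.05
tool_pos: [0.5401, 0.1558, 0.151]
ee_rot: [-3.134, -0.0, -1.367]
wrist_force: [10.0, 2.5, -6.8]
width: 0.0005
```

>>> jog_arm(moves=[[0,0,0,-2,-0.4,0,0],[0,0,0,0,0,0,0]])

```text
time: 21.3
tool_pos: [0.5397, 0.1557, 0.1511]
ee_rot: [-3.13, 0.0, -1.367]
wrist_force: [14.3, 3.1, -9.6]
width: 0.0002
```

>>> jog_arm(moves=[[0,0,0,6,1.2,0,0],[0,0,0,8,1.6,0,0],[0,0,0,0,0,30,0],[0,0,0,-20,-4,50,0],[0,0,0,-35,-7,60,0],[0,0,0,-35,-7,20,0],[0,0,0,0,0,0,0],[0,0,0,0,0,0,0]])

```text
time: 22.3
tool_pos: [0.4634, 0.1405, 0.3037]
ee_rot: [3.14, -0.0, -1.367]
wrist_force: [0.2, -0.0, -1.3]
width: 0.0007
```

```bash
python3 st.py
python3 - <<'E'
from h import *
k=get_calibration("wrist");w=snapshot("wrist");np.savez("w.npz",R=k["R"],t=k["t"]);cv2.imwrite("pics/q.png",w[:,:,::-1])
T=lambda x,y,z:[.5529+np.cos(.204)*x/1e3-np.sin(.204)*y/1e3,.1584+np.sin(.204)*x/1e3+np.cos(.204)*y/1e3,z/1e3]
for t in (-25,-28,-31): print(t,proj(k,[T(t+4.5,0,65),T(t-4.5,0,65),T(t-43,0,45)]).round(1).tolist(), "rear edge",proj(k,[T(t+27,0,45)]).round(1).tolist())
E
```

```text
t 22.3 TCPcase [-91.3   0.6 303.7] theta 0.002 tipdir [-0.002 -0.    -1.   ] jaw [-0. -1.  0.] nose [-17.5   0.5 205.8] F [ 0.2 -0.  -1.3] w 0.0007
-25 [[321.9, 112.1], [321.9, 122.6], [321.8, 162.8]] rear edge [[321.8, 86.7]]
-28 [[321.9, 115.6], [321.9, 126.1], [321.8, 165.9]] rear edge [[321.8, 90.1]]
-31 [[321.9, 119.1], [321.9, 129.5], [321.8, 169.0]] rear edge [[321.8, 93.5]]
```

View pics/q.png

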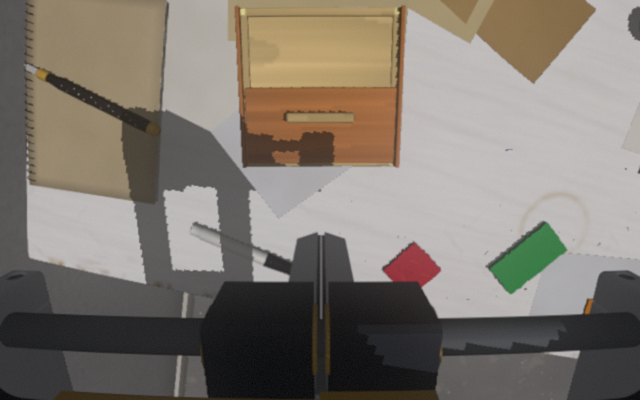

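The tab now spans rows 112–122, which puts it at case x≈-25 (66 mm of travel). The cover met a firm stop at 14 N, its front edge lies over the sill, and the gripper is clear. Handing in.

Run:
```python
from bench import *
print(close_job()); print(get_obs()["time"])
```

```text
the job is handed in; nothing more can be done
None
the job is handed in; nothing more can be done
```

The larger blue tile is in the case against the back wall, and the cover is shut. I handed the job in at about 22 s of the 54 s allowed; no verdict is reported.

- **Tile:** I gripped it near its robot-side end, slid it under the hood at 0.45 rad, laid it flat and pushed it back with closed fingers. The push met about 8 N, and the last view before the cover closed showed its rear edge at case x ≈ -22 mm (home is -22), centred and square. It can't be seen now that the cover is shut.
- **Cover:** I pushed the tab from behind until it stopped firmly at about 14 N. The tab now measures at case x ≈ -25 mm. The given sizes put that at the full 66 mm of travel, and the front edge lies over the sill.
- **Other things:** The gripper is empty and about 14 cm above the case. I saw no sign of contact with the bystanders, but I did not re-measure their positions at the end.
- **Disagreements:** The first case fit, from the fixed cameras, was off by a few millimetres, so I worked from the closer wrist-camera fit. The last search for the jar found it only in the side picture.

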